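# Show the sawn end of a rock billet to the inspection camera

## Task

Pull the top drawer of the low specimen cabinet right out to its stop, take out the long rock billet, and hold it up to the inspection camera: sawn end facing the lens, on and square to the line of sight, 80 mm from the front glass. Finish while holding it still there, with the drawer left fully out. Leave the other specimens in the drawer and the lower drawer shut, do not touch the camera, and do not disturb the other things on the bench.

Things in the scene. Friction and masses are not known exactly. Their poses are not given: they have to be found in the camera images.
- cabinet: Low grey specimen cabinet on the bench, 240 mm deep (x) x 420 wide (y) x 130 high, with two pale wooden drawer fronts one above the other. Origin: centre of its underside. Its drawers slide out along its -x axis, towards the robot. Low card tray and books lie on its top, 50 mm or more from the front face.
- cabinet_drawer0 (a joint): Top drawer: 0 shut, grows as it is pulled out, 0.166 m at its stop. Slides easily (a few N), stays where it is left; starts open by 0 to 20 mm. Inside 195 (along the slide) x 378 mm, floor 75 mm above the bench, side walls up to 108 mm, front panel up to 119 mm. At the stop the rear 35 mm of the inside stays under the cabinet's top.
- cabinet_drawer0_handle (a point): Middle of the top drawer's steel bar handle: a level round bar 11 mm thick, 120 mm long, across the slide direction, its axis 35 mm in front of the drawer front (29 mm free behind the bar), 96 mm above the bench, 34 mm below the cabinet's top; can be pinched from above, front to back. Moves with the drawer.
- cabinet_drawer1 (a joint): Lower drawer, identical, to be left shut (0 shut).
- billet: The long rock billet, in the top drawer at left, middle or right: grey stone bar, 28 x 28 mm section, 81 mm long, under 0.2 kg; +x end sawn flat (fossil in the face), -x end broken rough and narrower. Full section from 19 mm behind the origin to 39 mm ahead. Origin: on its underside near its centre of mass, 14 mm under its axis; x to the sawn end (not leftward at first), z up.
- sawn_end (a point): Centre of the billet's flat sawn end face; 39 mm along +x and 14 mm up from the billet's origin.
- chip: A small flat sawn rock block in the same drawer, 42 x 34 x 16 mm. Origin: centre of its underside. Leave it in the drawer.
- nodule: A round dark nodule in the same drawer, diameter 46 mm, 28 mm high. Origin: centre of its underside. Leave it in the drawer.
- cam_stand: Stand of the inspection camera, fixed to the bench on the right: base plate 120 x 120 mm, post 20 mm thick; the white camera head (56 x 56 mm section) is tipped about a hinge on the post 300 mm above the bench. Origin: on the bench, at the post's axis; x is the horizontal direction in which the camera looks.
- lens: The camera's round black lens, a barrel of diameter 40 mm with a 52 mm ring. Origin: centre of its front glass, 85 mm ahead of the head's hinge. x is the line of sight, from the lens to the subject, roughly to the robot's left and tipped down by 9 to 29 degrees; z is up, square to it. The subject belongs on this line, 80 mm from the origin.
- mouse: Grey computer mouse, 100 x 58 x 34 mm. Not part of the job. Origin: centre of its underside.
- brush: Wooden dusting brush, 180 mm long, lying down. Not part of the job. Origin: the middle of its length, on the underside.
- fossil: Pale fossil slab about 95 x 70 x 25 mm on a white foam pad. Not part of the job. Origin: centre of its underside.
- hammer: Hammer, 260 mm long, lying down. Not part of the job. Origin: the middle of its length, on the underside.
- jar: Amber glass jar, diameter 64 mm, 90 mm high. Not part of the job. Origin: centre of its underside.

How it is judged:
On the way, in this order (a step that is already met when the one before it is completed fails the run):
1. the top drawer is pulled out to its stop, the billet still lying in it (value of joint cabinet_drawer0 above 0.158 m and height (world z) of billet below 0.09 m), for 0.2 s.
2. the billet is lifted clear of the drawer in the gripper (height (world z) of billet above 0.125 m and contact force between the fingers and billet above 2 N), for 0.2 s.
At the end, for the whole second after the job is handed in: Billet held still in the gripper, touching nothing else: sawn end towards the lens, 80 mm (+-12) from it, within 12 mm of the line of sight each way, bar within 0.17 rad of it; top drawer within 10 mm of its stop, lower one shut (15 mm), chip and nodule lying in the top drawer (value of joint cabinet_drawer0 above 0.156 m and x of sawn_end in the frame of lens between 0.068 and 0.092 m and y of sawn_end in the frame of lens between -0.012 and 0.012 m and z of sawn_end in the frame of lens between -0.012 and 0.012 m and x of billet in the frame of lens above 0.1 m and angle between the x axis of billet and the x axis of lens, either way round below 0.17 rad and height (world z) of billet above 0.14 m and contact force between the fingers and billet above 2 N and contact force between billet and cabinet below 0.1 N and contact force between billet and cam_stand below 0.1 N and linear speed of billet below 0.02 m/s and angular speed of billet below 0.1 rad/s and value of joint cabinet_drawer1 below 0.015 m and height (world z) of chip between 0.065 and 0.095 m and height (world z) of nodule between 0.065 and 0.095 m); the arm keeps its last pose, push and grip.
It fails at once if the camera or its stand is touched (over 2 N) or its lens shifted by over 5 mm (contact force between cam_stand and anything else above 2 N or distance of lens from where it was at the start of the episode above 0.005 m).
It fails at once if another specimen is taken or falls out of the drawer (not (height (world z) of chip between 0.06 and 0.105 m) or not (height (world z) of nodule between 0.06 and 0.105 m)).
It fails at once if the lower drawer is pulled open by over 20 mm (value of joint cabinet_drawer1 above 0.02 m).
It fails at once if another thing on the bench is shifted by over 30 mm (distance of any of mouse, brush, fossil, hammer, jar from where it was at the start of the episode above 0.03 m).
It also fails if it takes over 56 s, if anything falls off the work surface, if the arm or the gripper's body presses on something with over 40 N, if the wrist force passes 120 N, or if a joint passes its speed limit or range.

## Robot

A 7-joint arm with a two-finger parallel gripper is mounted at the origin on the work surface. World frame = base frame: x ahead of the robot, y to its left, z up, the work surface at z = 0. Lengths are in m, angles in rad, forces in N, time in s.
With the tool pointing down it reaches from about 0.4 to 0.925 m from the base axis. Payload 4.1 kg.
Tool frame: the origin (TCP) lies on the mounting face of the last link; the fingertips stand ctrl.tip_extent ahead of it and the grasp point (between the pads) lies 155 mm ahead of it (ctrl.tip_extent is the distance from the TCP to the fingertips, in m); z points along the fingers, y is the line along which they close (so a half turn about z gives the same grasp; the last joint's range is limited). The gripper opens to 85 mm and grips with 20 to 120 N. Pads are 22 mm wide; open, the fingers measure 114 mm over their backs; the gripper's body (76 mm by 85 mm) begins 54 mm behind the grasp point. The pads swing forward as they close: fully open they stand 13 mm farther back than shut.
Start: joints at [-1.403, 0.398, 0.045, 1.537, -0.019, 1.207, -0.051], TCP at [0.171, 0.627, 0.405] pointing down, gripper open.
Joint ranges: [-2.82, 2.82], [-0.49, 2.23], [-1.37, 1.46], [0, 2.46], [-1.36, 4.5], [0.23, 2], [-2.94, 2.94]. Speed limits (rad/s): [2.57, 2.57, 3.14, 3.14, 3.14, 3.14, 3.14].

## Interface

Orientations are given as a rotation vector (axis times angle).
In Python, from plant import ctrl, effector, state, cams, job, spotter gives the robot as it stands. The module is installed in compiled form; this text tells all that it offers. Calls block until the motion is done:
- ctrl.movep(position, orientation): joint-space move of the TCP to a pose.
- ctrl.move_linear(position, rot=None, v=0.15, threshold=None): straight line of the TCP; rot=None keeps the orientation; v is the mean speed in m/s. With threshold (N) it stops when the force on the tool has changed by that much, and returns True; else False.
- ctrl.move_joints(angles): joint-space move.
- effector.command_gripper(opening): opening from 0.0 (shut) to 1.0 (fully open); the grip force is fixed at half the most; returns when the fingers have stopped.
- ctrl.wait(seconds).
- ctrl.inverse_kinematics(position, orientation): joint angles nearest the present ones, or None.
- state(): the state.
- cams.grab_frame(name): name is "side" or "top"; returns a dict with "color" (384x512x3 uint8, red, green, blue), "mtx" (3x3 intrinsics, pixels), "world_from_camera" (4x4, takes a point from camera to world coordinates). Camera axes: x right, y down, z forward; pixel columns grow to the right and rows downward; lengths in m; the calibration is good to about 2 mm. A picture is of the moment at which its call begins. There is no depth.
A pose or a line that the arm cannot do raises ctrl.Unreachable and nothing moves.
- job.finish_job(): hands the job in; it is judged then, once.
Trained networks look in a picture, given as the dict that the camera call returned (one of the last four; its "shot" number tells which), for a name from the list of things; names that differ only in an ending like _2 or _b are one class to them, and where a whole thing is asked for, a point or a joint stands for the part that bears it (a point fixed in the world has none). Each returns a list of dicts, best first, with "confidence" (0 to 1); they miss things now and then, are a little off and sometimes report something else, mostly with a low value. They report only what shows in the picture. A call takes as long as a camera call.
- spotter.find_in(picture, thing): "rect" ([left, top, right, bottom] in pixels, round what is visible of it).
The state is a dict: "clock": time; "q": joint angles; "qd": joint speeds; "joint_efforts": joint torques, N m; "position": TCP position; "tool_rot": TCP orientation; "wrist_force": force on the tool from outside, world axes, zero at the start; "torque": the same for the moment, N m; "grip_width": opening from 0.0 (shut) to 1.0 (fully open); "grasp_force": force on a finger pad.
Only numpy, scipy, OpenCV 4.12 (cv2) and the standard library are available. Lean on these libraries where they do the work, as an engineer would, in place of code of your own. Each camera call takes 0.05 s, during which the arm holds its last target. There are 200 camera calls.

## Working session

There is one attempt and no reset: what is moved stays moved. The work goes in short steps, each a Python script; the robot and the scene stay as the last script left them, time stands still between calls to the robot, and variables do not carry over. Pictures are saved under pics/ and viewed, at most 10 in all, crops included, and the job is handed in when it is done.

```bash
mkdir -p pics; ls
cat > h.py <<'E'
import numpy as np, cv2
from plant import ctrl, effector, state, cams, job, spotter
from scipy.spatial.transform import Rotation as R
def ray(p,uv):
    T=p["world_from_camera"]; d=T[:3,:3]@np.linalg.inv(p["mtx"])@[uv[0],uv[1],1]; return T[:3,3],d/np.linalg.norm(d)
def onz(p,uv,z):
    o,d=ray(p,uv); return o+d*(z-o[2])/d[2]
def tri(p1,a,p2,b):
    o1,d1=ray(p1,a);o2,d2=ray(p2,b)
    s=np.linalg.lstsq(np.c_[d1,-d2],o2-o1,rcond=None)[0]
    A,B=o1+s[0]*d1,o2+s[1]*d2; return (A+B)/2,np.linalg.norm(A-B)
def proj(p,X):
    T=np.linalg.inv(p["world_from_camera"]); c=T[:3,:3]@np.asarray(X)+T[:3,3]; u=p["mtx"]@c; return u[:2]/u[2]
def save(p,name,crop=None,f=1):
    im=p["color"][:,:,::-1]
    if crop: l,t,r,b=crop; im=im[t:b,l:r]
    cv2.imwrite("pics/"+name,cv2.resize(im,None,fx=f,fy=f,interpolation=cv2.INTER_CUBIC))
E
python3 - <<'E'
from h import *
s=state();print(s["clock"],s["tool_rot"],ctrl.tip_extent,s["grip_width"])
P={n:cams.grab_frame(n) for n in("side","top")}
for n,p in P.items():
    print(n,p["world_from_camera"].round(3).tolist(),p["mtx"].round(1).tolist())
    for t in "cabinet cabinet_drawer0 cabinet_drawer0_handle billet chip nodule cam_stand lens mouse brush fossil hammer jar".split():
        print(t,[(np.round(d["rect"]).tolist(),round(d["confidence"],2)) for d in spotter.find_in(p,t)[:2]])
    save(p,n+"0.png",f=1.5)
E
```

```text
pics
0.0 [-0.41759489 -3.11361019  0.00312713] 0.1734 0.998409371807584
side [[0.869, -0.308, 0.387, 0.018], [-0.495, -0.524, 0.693, -0.921], [-0.011, -0.794, -0.608, 1.015], [0.0, 0.0, 0.0, 1.0]] [[430.1, 0.0, 259.0], [0.0, 430.1, 197.6], [0.0, 0.0, 1.0]]
cabinet [([245.0, 164.0, 371.0, 259.0], 0.74)]
cabinet_drawer0 [([251.0, 167.0, 309.0, 246.0], 0.98), ([248.0, 186.0, 310.0, 256.0], 0.8)]
cabinet_drawer0_handle [([247.0, 169.0, 312.0, 248.0], 0.8)]
billet []
chip [([297.0, 255.0, 351.0, 310.0], 0.54)]
nodule []
cam_stand [([287.0, 255.0, 357.0, 384.0], 0.68)]
lens [([299.0, 256.0, 354.0, 311.0], 0.85), ([188.0, 206.0, 201.0, 240.0], 0.27)]
mouse [([208.0, 250.0, 236.0, 268.0], 0.56), ([250.0, 168.0, 309.0, 244.0], 0.36)]
brush [([189.0, 206.0, 202.0, 242.0], 0.58)]
fossil [([227.0, 303.0, 259.0, 327.0], 0.64)]
hammer [([177.0, 148.0, 210.0, 182.0], 0.58)]
jar [([221.0, 152.0, 240.0, 178.0], 0.8)]
top [[-0.025, -0.98, 0.199, 0.235], [-1.0, 0.025, -0.003, 0.014], [-0.002, -0.199, -0.98, 1.729], [0.0, 0.0, 0.0, 1.0]] [[408.9, 0.0, 258.0], [0.0, 408.9, 193.6], [0.0, 0.0, 1.0]]
cabinet [([190.0, 119.0, 298.0, 194.0], 0.92)]
cabinet_drawer0 [([193.0, 174.0, 295.0, 190.0], 0.71), ([201.0, 179.0, 280.0, 194.0], 0.55)]
cabinet_drawer0_handle [([193.0, 172.0, 294.0, 192.0], 0.57)]
billet []
chip [([101.0, 201.0, 161.0, 222.0], 0.19)]
nodule []
cam_stand [([358.0, 199.0, 409.0, 241.0], 0.62)]
lens [([364.0, 204.0, 410.0, 220.0], 0.75)]
mouse [([248.0, 230.0, 272.0, 250.0], 0.61)]
brush [([186.0, 227.0, 228.0, 257.0], 0.53)]
fossil [([310.0, 239.0, 326.0, 258.0], 0.83), ([187.0, 231.0, 226.0, 252.0], 0.47)]
hammer [([100.0, 200.0, 163.0, 221.0], 0.74)]
jar [([146.0, 175.0, 166.0, 192.0], 0.54), ([367.0, 203.0, 410.0, 220.0], 0.53)]
```

View pics/side0.png

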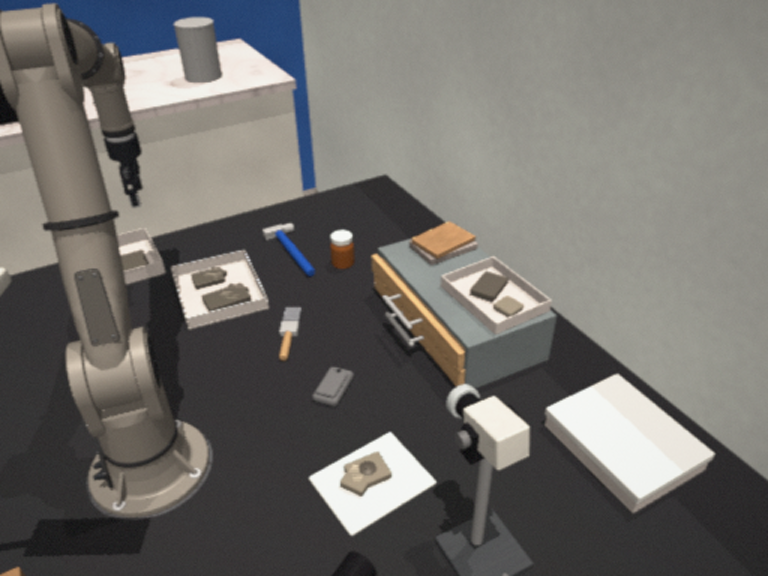

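View pics/top0.png

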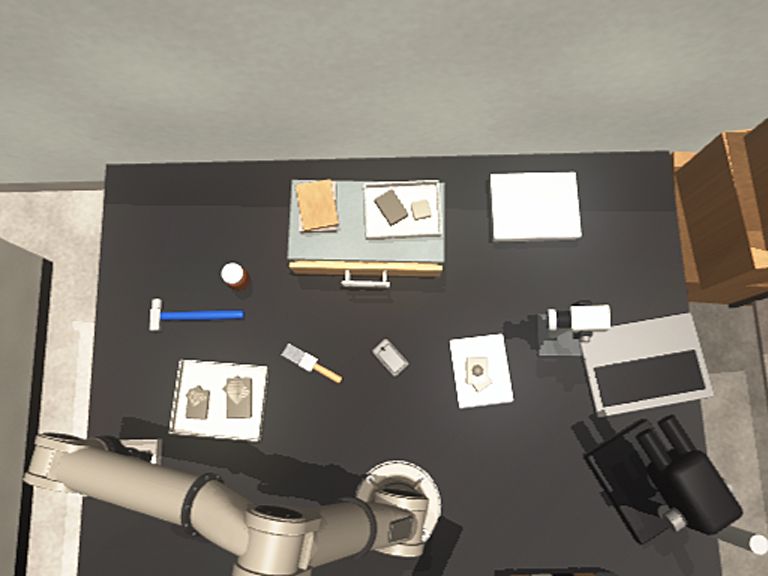

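The overview shows the cabinet ahead, its top handle at about (366,284) in the enlarged top view, and the lens ring at (463,402) side / (551,320) top. I'll zoom in on the handle and the lens.

Run:
```python
from h import *
import pickle
P={n:cams.grab_frame(n) for n in("side","top")}
pickle.dump(P,open("P0.pkl","wb"))
def c(n,l,t):
    return cv2.resize(P[n]["color"][t:t+56,l:l+76,::-1],(395,291),interpolation=cv2.INTER_CUBIC)
m=np.vstack([np.hstack([c("side",285,245),c("side",240,165)]),np.hstack([c("top",345,185),c("top",190,155)])])
cv2.imwrite("pics/m1.png",m)
```

```text
(no output)
```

View pics/m1.png

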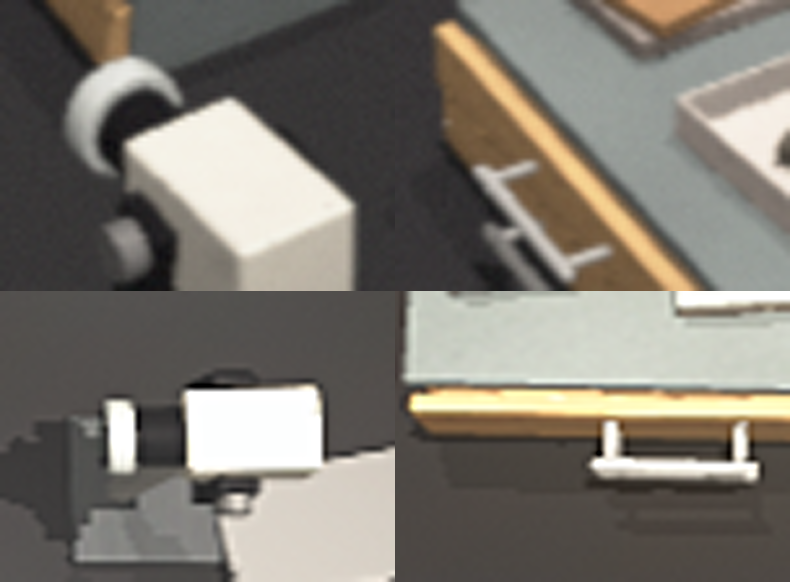

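Run:
```python
from h import *
import pickle
P=pickle.load(open("P0.pkl","rb"));k=395/76
S=lambda x,y:(285-.5+x/k+0.5-.0,245+y/k); T=lambda x,y:(345+x/k,185+(y-291)/k)
sp,tp=P["side"],P["top"]
pts={}
for n,a,b in [("ring",(120,117),(120,435)),("f-",(128,150),(186,472)),("f+",(232,97),(186,388)),("b-",(245,258),(322,472)),("b+",(355,205),(320,385))]:
    pts[n],e=tri(sp,S(*a),tp,T(*b));print(n,pts[n].round(4),round(e,4))
f=(pts["f-"]+pts["f+"])/2;b=(pts["b-"]+pts["b+"])/2;d=f-b;L=np.linalg.norm(d);d/=L
print("dir",d.round(3),"len",L,"tilt",np.degrees(np.arcsin(-d[2])),"yaw",np.degrees(np.arctan2(d[1],d[0])), "w",(pts["f+"]-pts["f-"]).round(4),(pts["b+"]-pts["b-"]).round(4))
print("plate",onz(tp,T(147,487),0.01))
print("knob",tri(sp,S(125,250),tp,T(238,500)))
H=lambda x,y:(240+(x-395)/k,165+y/k);G=lambda x,y:(190+(x-395)/k,155+(y-291)/k)
A,e=tri(sp,H(480,170),tp,G(592,466));B,e2=tri(sp,H(572,275),tp,G(757,472))
print("handle",A,B,e,e2,(A+B)/2,np.linalg.norm(A-B),"ang",np.degrees(np.arctan2(*(B-A)[[0,1]])))
# onz top
print(onz(tp,G(592,466),.096),onz(tp,G(757,472),.096))
# cabinet front-panel top edge ends from the top
for u in [(412,403)]: print("panel",onz(tp,G(*u),.119))
```

```text
ring [ 0.4477 -0.3792  0.2904] 0.0033
f- [ 0.4207 -0.4155  0.3171] 0.0034
f+ [ 0.4747 -0.4176  0.3229] 0.0008
b- [ 0.4156 -0.4987  0.338 ] 0.0032
b+ [ 0.4708 -0.501   0.3397] 0.0025
dir [ 0.052  0.974 -0.221] len 0.0854995462510063 tilt 12.746553099903158 yaw 86.91969759241258 w [ 0.054  -0.0021  0.0057] [ 0.0553 -0.0022  0.0017]
plate [ 0.44762131 -0.47529747  0.01      ]
knob (array([ 0.3992829 , -0.45110983,  0.30462511]), np.float64(0.003527984883350636))
handle [0.59258308 0.13080481 0.09720346] [0.58475702 0.00084276 0.1019969 ] 0.002451662401534415 0.005222400573381233 [0.58867005 0.06582379 0.09960018] 0.13028568730263398 ang -176.5539212264972
[0.59167108 0.13130573 0.096     ] [0.58355235 0.00176083 0.096     ]
panel [0.64049257 0.2694924  0.119     ]
```

```bash
cat >> h.py <<'E'
CY=-0.055
def down(yaw):  # tool z down, tool y along heading yaw; both half turns, choose nearest q
    y=np.array([np.cos(yaw),np.sin(yaw),0]);z=np.array([0,0,-1.])
    return R.from_matrix(np.c_[np.cross(y,z),y,z]).as_rotvec()
def best(pos,yaw):
    c=[]
    for k in(0,np.pi):
        r=down(yaw+k);q=ctrl.inverse_kinematics(pos,r)
        if q is not None:c.append((np.abs(np.array(q)-state()["q"]).max(),r,q))
    c.sort(key=lambda t:t[0]);return c[0][1],c[0][2]
E
python3 - <<'E'
from h import *
h=np.array([.588,.0665,.096+.155])
r,q=best(h+[0,0,.12],CY);print(np.round(q,2))
q2=ctrl.inverse_kinematics(h+[-.17,.01,0],r);print(q2)
ctrl.movep(h+[0,0,.12],r)
effector.command_gripper(.29)
print(ctrl.move_linear(h+[0,0,.05],v=.2))
P={n:cams.grab_frame(n) for n in("side","top")}
def c(n,l,t):
    return cv2.resize(P[n]["color"][t:t+84,l:l+57,::-1],(395,582),interpolation=cv2.INTER_CUBIC)
cv2.imwrite("pics/m2.png",np.hstack([c("side",240,150),c("top",215,140)]))
s=state();print(s["clock"],s["position"],s["wrist_force"],proj(P["side"],h-[0,0,.155]))
E
```

```text
[-0.73  0.4   0.71  1.74 -0.29  1.11  0.02]
[-0.87785403  0.2464873   0.67386271  2.22197041 -0.22814013  0.73854233
 -0.10387383]
False
5.1917 [0.58886523 0.0662709  0.30265438] [0.55879771 0.1453117  0.18922133] [264.09994726 208.39455693]
```

View pics/m2.png

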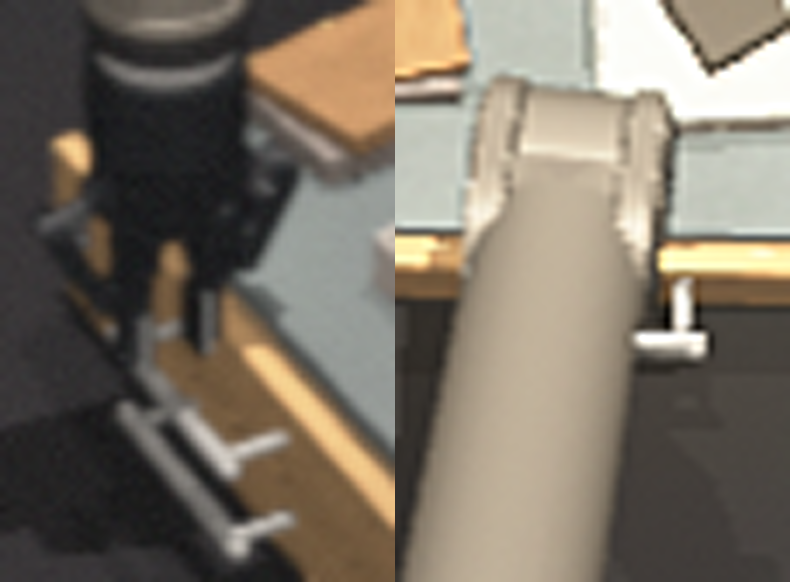

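The picture shows the fingers at about (140,350) and (205,345), straddling the bar in front of the panel. I'll descend, pinch and pull.

Run:
```python
from h import *
h=np.array([.588,.0665,.096+.155])
t=ctrl.move_linear(h,v=.08,threshold=8);print(t,state()["position"])
if not t:
    effector.command_gripper(0.0)
    s=state();print(s["grip_width"],s["grasp_force"],s["wrist_force"])
    d=np.array([-np.cos(CY),-np.sin(CY),0])
    print(ctrl.move_linear(h+.120*d,v=.1,threshold=25),state()["position"],state()["wrist_force"])
    print(ctrl.move_linear(h+.178*d,v=.06,threshold=18))
    s=state();print(s["clock"],s["position"],s["wrist_force"],s["grip_width"])
```

```text
False [0.58822072 0.06636507 0.25108463]
0.10765287378137237 58.46586763858795 [0.9695765  0.41543473 1.6607743 ]
False [0.46743374 0.07216421 0.251695  ] [-1.45066705 -2.93920116 11.46885288]
True
8.2667 [0.43069858 0.07398865 0.25182175] [ 2.04089926 -0.13828639 -1.12735434] 0.10213602447555752
```

Run:
```python
from h import *
p=np.array(state()["position"]); d=np.array([-np.cos(CY),-np.sin(CY),0])
print(ctrl.move_linear(p+.015*d,v=.04,threshold=30))
s=state();print(s["position"],s["wrist_force"])
ctrl.wait(.3)
effector.command_gripper(.29)
p=np.array(state()["position"]);print(p)
ctrl.move_linear(p+[0,0,.09],v=.2)
ctrl.movep([.45,.30,.40],state()["tool_rot"])
P={n:cams.grab_frame(n) for n in("side","top")}
import pickle;pickle.dump(P,open("P1.pkl","wb"))
for n,pp in P.items():
    for t in "cabinet_drawer0 billet chip nodule".split():
        print(n,t,[(np.round(x["rect"]).tolist(),round(x["confidence"],2)) for x in spotter.find_in(pp,t)[:2]])
def c(n,l,t):
    return cv2.resize(P[n]["color"][t:t+118,l:l+80,::-1],(395,582),interpolation=cv2.INTER_CUBIC)
cv2.imwrite("pics/m3.png",np.hstack([c("side",220,150),c("top",185,130)]));cv2.imwrite("pics/m3.png",np.vstack([cv2.resize(P["side"]["color"][160:270,210:320,::-1],(400,400)) if 0 else np.hstack([cv2.resize(P["side"]["color"][150:270,205:305,::-1],(395,474),interpolation=cv2.INTER_CUBIC),cv2.resize(P["top"]["color"][130:250,190:290,::-1],(395,474),interpolation=cv2.INTER_CUBIC)])]))
print(state()["clock"])
```

```text
True
[0.42832552 0.07430652 0.25177725] [ 2.56361561  0.03005229 -3.39139281]
[0.42922099 0.07411496 0.25227454]
side cabinet_drawer0 [([212.0, 171.0, 310.0, 263.0], 0.83), ([297.0, 244.0, 310.0, 258.0], 0.43)]
side billet [([233.0, 188.0, 253.0, 202.0], 0.66)]
side chip [([252.0, 211.0, 261.0, 220.0], 0.51)]
side nodule [([220.0, 154.0, 241.0, 180.0], 0.51)]
top cabinet_drawer0 [([192.0, 174.0, 298.0, 227.0], 0.86)]
top billet [([209.0, 191.0, 226.0, 200.0], 0.67)]
top chip [([238.0, 192.0, 251.0, 203.0], 0.5)]
top nodule [([267.0, 192.0, 280.0, 199.0], 0.42)]
11.1833
```

View pics/m3.png

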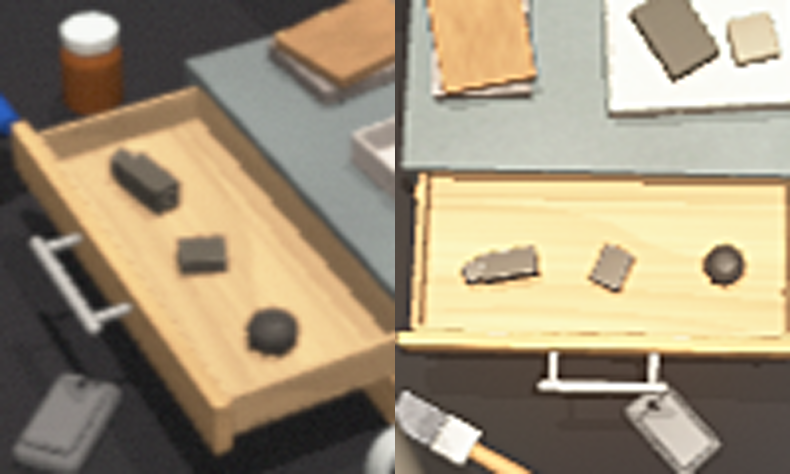

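The drawer is out. The billet is at left, with its sawn end on the right at (537,262) in the tile and its rough end at (463,271). I'll measure it by segmentation, and fit the lens model at the same time.

Run:
```python
from h import *
import pickle
from scipy.optimize import least_squares
P1=pickle.load(open("P1.pkl","rb"));tp=P1["top"];sp=P1["side"]
for p,(l,t,r,b),n in[(tp,(203,186,232,206),"top"),(sp,(228,182,258,208),"side")]:
    g=cv2.cvtColor(p["color"][t:b,l:r],cv2.COLOR_RGB2HSV); m=((g[:,:,1]<70)).astype(np.uint8)
    k,lab,st,ce=cv2.connectedComponentsWithStats(m);i=1+np.argmax(st[1:,4]);ys,xs=np.where(lab==i)
    rc=cv2.minAreaRect(np.c_[xs+l,ys+t].astype(np.float32));bx=cv2.boxPoints(rc);print(n,st[i],rc)
    if n=="top":
        for z in(.089,.103):print(z,[onz(p,c,z)[:2].round(4).tolist() for c in bx])
A=onz(tp,(225.9,196.3),.1);B=onz(tp,(207.2,198.6),.092);d=A-B
print("sawn",A,"rough",B,np.linalg.norm(d),"yaw",np.degrees(np.arctan2(d[1],d[0])))
print("tri sawn top edge mid",tri(sp,(205+165/3.95,150+190/3.95),tp,(225.9,196.3)))
# lens fit
P=pickle.load(open("P0.pkl","rb"));k=395/76
S=lambda x,y:(285+x/k,245+y/k); T=lambda x,y:(345+x/k,185+(y-291)/k)
obs=[("ring",(120,117),(120,435)),("f-",(128,150),(186,472)),("f+",(232,97),(186,388)),("b-",(245,258),(322,472)),("b+",(355,205),(320,385))]
def model(v):
    x,y,yaw,t,f,b,dz=v;X=np.array([np.cos(yaw)*np.cos(t),np.sin(yaw)*np.cos(t),-np.sin(t)]);Y=np.array([-np.sin(yaw),np.cos(yaw),0]);Z=np.cross(X,Y)
    H=np.array([x,y,.3]);s=-1 # +world x is -Y
    return {"ring":H+X*.080+Z*dz,"f-":H+f*X+.028*Y+.028*Z+Z*dz,"f+":H+f*X-.028*Y+.028*Z+Z*dz,"b-":H-b*X+.028*Y+.028*Z+Z*dz,"b+":H-b*X-.028*Y+.028*Z+Z*dz},X,H+X*.085+Z*dz
def res(v):
    M,_,_=model(v);o=[]
    for n,a,b in obs:o+=list(proj(P["side"],M[n])-S(*a))+list(proj(P["top"],M[n])-T(*b))
    return o+[v[6]*300]
r=least_squares(res,[.447,-.46,1.52,.2,.04,.045,0]);M,X,L=model(r.x)
print("fit",r.x.round(4),"tilt",np.degrees(r.x[3]),"lens",L.round(4),"X",X.round(4));print(np.round(r.fun,2))
```

```text
top [  0   1  23  15 218] ((213.47169494628906, 193.3490447998047), (13.391633987426758, 22.298912048339844), 79.3803482055664)
0.089 [[0.5953, 0.2411], [0.6103, 0.151], [0.555, 0.1414], [0.5402, 0.2308]]
0.103 [[0.5923, 0.2391], [0.6071, 0.1498], [0.5522, 0.1403], [0.5376, 0.229]]
side [  6   6  16  15 146] ((241.08001708984375, 195.0600128173828), (18.600000381469727, 8.800000190734863), 36.86989974975586)
sawn [0.55931208 0.13947974 0.1       ] rough [0.55328327 0.21639474 0.092     ] 0.07756457564992066 yaw -85.51816354388737
tri sawn top edge mid (array([0.55945193, 0.13898478, 0.1030911 ]), np.float64(0.0015735675904255892))
fit [ 4.4570e-01 -4.5690e-01  1.5403e+00  1.7820e-01  3.4900e-02  4.8500e-02
  1.0000e-03] tilt 10.211375739930924 lens [ 0.4482 -0.3731  0.286 ] X [ 0.03    0.9837 -0.1773]
[ 0.43  0.49 -0.79  0.48 -1.03 -0.87  0.96 -0.15  0.38  0.26  0.08  0.09
 -0.55  0.24  0.03 -0.62  0.79  0.17 -0.68  0.03  0.31]
```

Run:
```python
from h import *
g=np.array([.554,.178,.2520]);yaw=np.radians(8)
effector.command_gripper(.75);print(ctrl.tip_extent)
r,q=best(g+[0,0,.1],yaw);print(np.round(q,2),R.from_rotvec(r).as_matrix().round(2).tolist())
ctrl.movep(g+[0,0,.07],r)
print(ctrl.move_linear(g,v=.1,threshold=8))
effector.command_gripper(0.);ctrl.wait(.2)
s=state();print(s["position"],s["grip_width"],s["grasp_force"],s["wrist_force"],s["torque"])
ctrl.move_linear(g+[0,0,.16],v=.15)
s=state();print(s["clock"],s["grip_width"],s["grasp_force"],s["wrist_force"])
import pickle
P={n:cams.grab_frame(n) for n in("side","top")};pickle.dump((P,s["position"],s["tool_rot"]),open("P2.pkl","wb"))
u=proj(P["side"],np.array(s["position"])-[0,0,.16]).astype(int);print(u)
for t in("billet","chip","nodule"):print([(x["rect"],x["confidence"]) for x in spotter.find_in(P["side"],t)[:2]])
l,t=u[0]-50,u[1]-40
save(P["side"],"g.png",(l,t,l+100,t+75),8);print(l,t)
```

```text
0.1734
[-0.89  0.39  0.65  1.78 -0.26  1.06 -0.01] [[-0.14, 0.99, 0.0], [0.99, 0.14, -0.0], [-0.0, 0.0, -1.0]]
False
[0.55476136 0.17804988 0.25308983] 0.31884037264225895 59.85980451107025 [1.37406574 0.02615045 5.67905582] [ 0.01178449 -0.09715795 -0.03496766]
15.0583 0.3156683505578099 59.07733619213104 [ 0.21258209 -0.49997015 -1.0806558 ]
[238 157]
[([234.2, 148.7, 248.6, 170.8], 0.69)]
[([250.3, 208.8, 261.3, 219.0], 0.56)]
[([267.2, 227.9, 280.3, 241.8], 0.47)]
188 117
```

View pics/g.png

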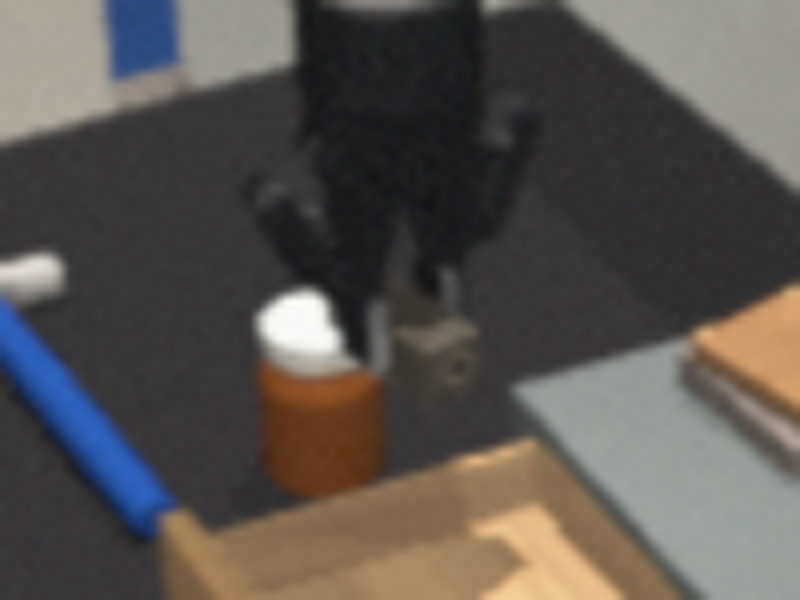

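```bash
cat >> h.py <<'E'
L0=np.array([.448,-.374,.2855]);YAW=np.radians(88);TILT=np.radians(11)
def goal(L,yaw,t,dist,s=np.array([-.039,0,.1641])):
    X=np.array([np.cos(yaw)*np.cos(t),np.sin(yaw)*np.cos(t),-np.sin(t)]);y=np.array([X[1],-X[0],0]);y/=np.linalg.norm(y)
    M=np.c_[X,y,np.cross(X,y)];return L+dist*X-M@s,R.from_matrix(M).as_rotvec()
E
python3 - <<'E'
from h import *
import pickle
P,p,rv=pickle.load(open("P2.pkl","rb"));w=np.array(p)+R.from_rotvec(rv).apply([-.039,0,.1641]);print("pred sawn px",proj(P["side"],w),w)
p1,r1=goal(L0,YAW,TILT,.13);p2,r2=goal(L0,YAW,TILT,.08);print(p1,p2)
q=ctrl.inverse_kinematics(p2,r2);print(q,state()["q"])
ctrl.movep(p1,r1)
s=state();print(s["clock"],s["position"],s["grip_width"],s["grasp_force"])
P={n:cams.grab_frame(n) for n in("side","top")};pickle.dump((P,s["position"],s["tool_rot"]),open("P3.pkl","wb"))
sw=np.array(s["position"])+R.from_rotvec(s["tool_rot"]).apply([-.039,0,.1641])
for n in P:print(n,"sawn",proj(P[n],sw).round(1),"lens",proj(P[n],L0).round(1),[(x["rect"],x["confidence"]) for x in spotter.find_in(P[n],"billet")[:1]])
a=cv2.resize(P["side"]["color"][215:325,265:365,::-1],(395,435),interpolation=cv2.INTER_CUBIC)
b=cv2.resize(P["top"]["color"][165:275,320:420,::-1],(395,435),interpolation=cv2.INTER_CUBIC)
cv2.imwrite("pics/f1.png",np.hstack([a,b]))
E
```

```text
pred sawn px [245.03731284 163.47088226] [0.55861964 0.13923827 0.24675408]
[ 0.45488242 -0.17691338  0.4143383 ] [ 0.4531695  -0.22596484  0.42387875]
[-0.64458134  0.1946993   1.09933926  1.89647183  0.00342599  1.0792988
  0.4039419 ] [-0.91996823  0.33017837  0.67978265  1.7094698  -0.22171874  1.18159814
 -0.0420151 ]
16.7833 [ 0.45597193 -0.175291    0.41437032] 0.3167610694695566 59.05142605304718
side sawn [279.8 241. ] lens [307.5 267.3] [([266.9, 223.1, 286.6, 248.6], 0.54)]
top sawn [328.6 213.6] lens [366.1 213.3] [([361.4, 203.0, 407.1, 217.2], 0.49)]
```

View pics/f1.png

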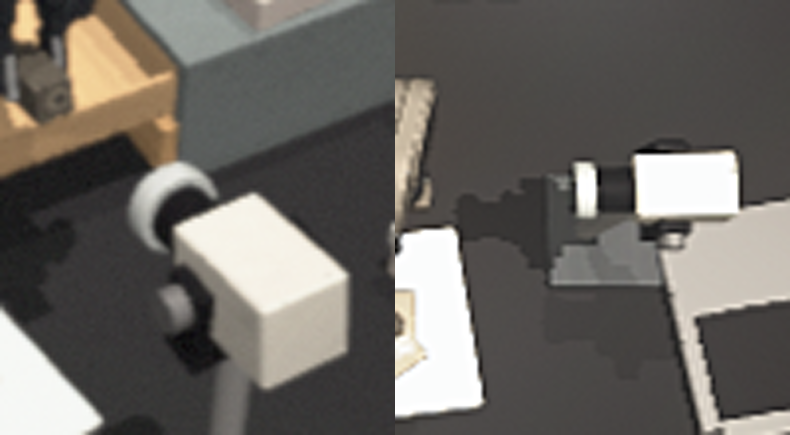

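Seen in the picture: the sawn end at (58,98) in the side tile and the ring centre near (170,207), both within about 1 px of the predictions. I'll move in along the line of sight.

Run:
```python
from h import *
L=L0+[0,.002,0]
p2,r2=goal(L,YAW,TILT,.08)
print(ctrl.move_linear(p2,rot=r2,v=.06));ctrl.wait(.5)
s=state();print(s["clock"],np.array(s["position"])-p2,s["grip_width"],s["grasp_force"],np.abs(s["qd"]).max())
P={n:cams.grab_frame(n) for n in("side","top")}
sw=np.array(s["position"])+R.from_rotvec(s["tool_rot"]).apply([-.039,0,.1641]);print(proj(P["side"],sw))
for t in("cabinet_drawer0","chip","nodule"):print([(x["rect"],x["confidence"]) for x in spotter.find_in(P["side"],t)[:1]])
a=cv2.resize(P["side"]["color"][150:325,210:360,::-1],(510,595),interpolation=cv2.INTER_CUBIC)
b=cv2.resize(P["top"]["color"][165:275,320:392,::-1],(285,435),interpolation=cv2.INTER_CUBIC)
cv2.imwrite("pics/f2.png",np.hstack([a,np.vstack([b,np.zeros((160,285,3),np.uint8)])]))
```

```text
False
18.4333 [1.12223335e-05 5.93999854e-05 2.72699735e-06] 0.31649342814433573 59.050447940826416 0.0017596350964377823
[289.2382904  250.32302291]
[([212.2, 169.8, 310.7, 262.7], 0.96)]
[([179.1, 149.0, 209.8, 183.5], 0.7)]
[]
```

View pics/f2.png

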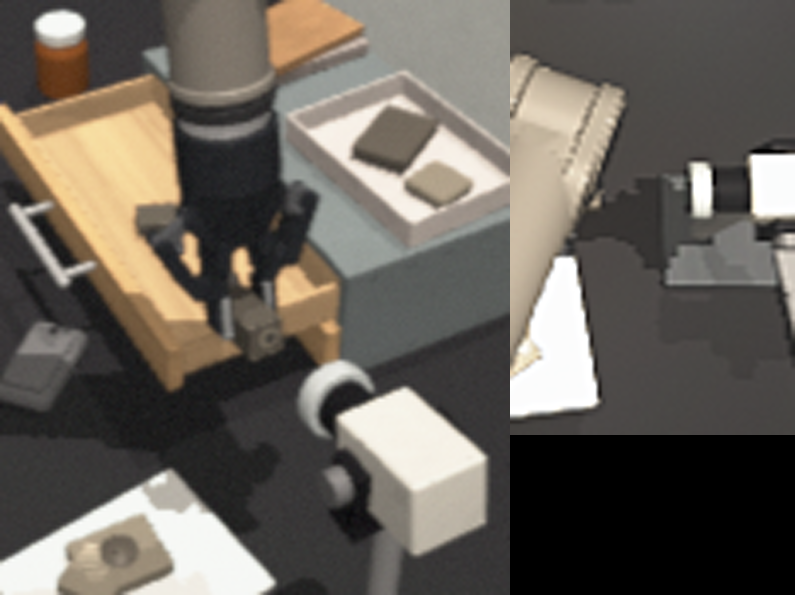

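The sawn end at (266,338) lies on the lens axis, with the billet's edges parallel to the head's, and the drawer is out. I'm handing the job in.

```bash
python3 -c "
from h import *
print(job.finish_job())"
```

```text
the job is handed in; nothing more can be done
None
```

I handed the job in at about 18 s on the robot's clock: the top drawer is out to its stop and the billet is held still, sawn end facing the lens about 80 mm from the glass by my camera measurements; the judge's result was not shown.

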